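# Take the twist-lock end cover off the tilted microscope lamp

### The job

The bulb of the microscope lamp is to be changed: take the black end cover off the raised rear end of the lamp. Its catch is hidden, so turn the cover anticlockwise, feeling with light pulls for the spot where it lets go and never wrenching it, then draw it straight off along the tilted lamp without knocking the bare bulb inside. Set it down gently, not dropped, standing on its open mouth in the aluminium parts tray, let go, and leave the other things on the table where they are.

Things in the scene. Friction and masses are not known exactly. Their poses are not given: they have to be found in the camera images.
- cover: the end cover: round ribbed black plastic cap, 54 mm diameter (55 over the ribs), 50 mm long, wall 3 mm, about 90 g. Origin at the centre of its open mouth; its z axis points along the cap to the closed end. It starts locked on the lamp, mouth against the housing's shoulder, held central within 0.7 mm. Drawn out 4.3 mm it hangs free with 2 mm of sideways play; at 6.5 mm two hidden pins stop it; pulls over 30 N are wrenching.
- cover_end (a point): centre of the cover's closed, slotted outer face, 50 mm from its mouth. The pins pass two slots in the cover's lip only in one free spot, about 20 degrees wide; its middle lies 25 to 115 degrees anticlockwise of the start (looking at this face; positive about the cover's z), different each time and not visible. There is no stop: turned past it, the cover is held again.
- lamp_house: the lamp's grey tubular housing, 54 mm diameter, fixed, its rear end raised and leaning 35 degrees from upright, roughly towards the robot. Origin at the centre of the rear shoulder where the cover's mouth sits, 176 mm above the table; its z axis is the lamp axis, up and out of the rear end, the direction in which the cover comes off.
- lamp_pivot (a point): on the lamp axis, 50 mm below the shoulder: a fork with two clamp knobs holds the housing here and reaches 48 mm to either side (along the housing's y). The round foot below is 120 mm in diameter.
- bulb: the bare halogen bulb in its socket under the cover, 11 mm diameter, on the lamp axis. Origin at the socket's foot, on the end of the 32 mm diameter neck, 20 mm above the housing's shoulder; z along the lamp axis; the bulb's tip is 22 mm above its origin. The cover's mouth is clear of it once drawn out more than 45 mm.
- tray: open aluminium parts tray, 150 mm (its x) by 170 mm (its y) outside, 18 mm high, walls and floor 3 mm, standing fixed on the table, empty. Origin at the centre of its underside.
- eyepiece: bystander: loose steel microscope eyepiece standing on the table, 30 mm diameter at most, 40 mm high. Origin at the centre of its underside.
- carton: bystander: small plain cardboard bulb carton standing on the table, 34 x 34 x 52 mm. Origin at the centre of its underside.
- screwdriver: bystander: screwdriver lying on the table along its x, 170 mm long. Origin under its middle.
- microscope: bystander: school microscope with mirror, enamelled, fixed on a horseshoe foot about 160 x 120 mm, 320 mm tall, at the left of the table. Origin on the table below its vertical tube; its yaw is the x axis's, which points from the tube to the pillar.
Things that resemble listed ones, but are neither listed nor needed, are in the scene too. Leave any yellow look-alike of the part that bears lamp_house alone. Of the things shaped like the tray, the aluminium one is meant.

How it is judged (in metres and radians):
On the way:
1. the cover, held in the fingers, has been drawn off the lamp clear of the bulb (z of cover in the frame of lamp_house above 0.045 m and contact force between cover and the fingers above 0.5 N), for 0.1 s.
At the end, for the whole second after the job is handed in: the cover stands on its open mouth on the floor of the tray, upright within 0.1 rad, wholly inside the tray's walls (its centre within 48 mm along its x and 58 mm along its y of the tray's centre), at rest and let go (x of cover in the frame of tray between -0.048 and 0.048 m and y of cover in the frame of tray between -0.058 and 0.058 m and z of cover in the frame of tray below 0.008 m and angle between cover's own z axis and vertical below 0.1 rad and linear speed of cover below 0.02 m/s and contact force between cover and tray above 0.1 N); the robot touches nothing.
It fails at once if the cover is wrenched: more than 70 N of contact force between cover and lamp (contact force between cover and lamp above 70 N).
It fails at once if the cover knocks the bulb (more than 2 N) (contact force between cover and bulb above 2 N).
It fails at once if the cover is dropped: it moves faster than 0.5 m/s while not in the fingers (linear speed of cover above 0.5 m/s and contact force between cover and the fingers below 0.1 N).
It fails at once if the eyepiece, the carton or the screwdriver is moved more than 20 mm (distance of any of eyepiece, carton, screwdriver from where it was at the start of the episode above 0.02 m).
It fails at once if the microscope is knocked (more than 5 N) (contact force between any of the arm, cover and microscope above 5 N).
It also fails if it takes over 67 s, if anything falls off the work surface, if the arm or the gripper's body presses on something with over 40 N, if the wrist force passes 120 N, or if a joint passes its speed limit or range.

### The arm

A 6-joint arm with a two-finger parallel gripper is mounted at the origin on the work surface. World frame = base frame: x ahead of the robot, y to its left, z up, the work surface at z = 0. Lengths are in m, angles in degrees, forces in N, time in s.
With the tool pointing down it reaches from about 0.375 to 0.9 m from the base axis. Payload 3.1 kg.
Tool frame: the origin (TCP) lies on the centre line of the jaws, within the pads' length; the fingertips stand 25 mm ahead of it and the grasp point (between the pads) lies 6 mm ahead of it; z points along the fingers, y is the line along which they close (so a half turn about z gives the same grasp; the last joint's range is limited). The gripper opens to 87 mm and grips with 3 to 60 N. Pads are 19 mm wide; open, the fingers measure 117 mm over their backs; the gripper's body (75 mm by 190 mm) begins 51 mm behind the grasp point.
Start: joints at [-81.331, 30.224, 82.088, -0, 67.689, -10.227], TCP at [0.202, -0.591, 0.248] pointing down, gripper open.
Joint ranges: [-176.69, 176.69], [-43.24, 126.21], [12.49, 139.97], [-82, 262], [0, 151.66], [-163.58, 163.58]. Speed limits (degrees/s): [159.86, 159.86, 180, 180, 180, 180].

### API

Orientations are given as a 3x3 rotation matrix whose columns are the frame's x, y, z axes.
In Python, from rig import bot, cams, models gives the robot as it stands. The module is installed in compiled form; this text tells all that it offers.
- The arm moves only by the shell command python3 -m handwheel 'ROWS' [OPENING]. ROWS is JSON, a list of rows, each a list of 6 numbers: the shift along the world's x, y, z each as a share of 1 m, from -1 to 1, then the turn, a rotation vector about the world's x, y, z each as a share of 2 rad, from -1 to 1. In form: [[dx, dy, dz, wx, wy, wz], ...]. A call has exactly 8 rows; each row is the pose to reach, as a shift and turn from the pose commanded when the call began; what a row does not reach only later rows make up. A row lasts 1/12 s, in which the tool goes at most 41.7 mm and 7.16 degrees, less where a joint would pass 70% of its speed; a pose out of reach is approached as far as the arm can. A call with a number of a shift or a turn outside -1 to 1 is refused whole. A call with a gripper value outside its range is refused whole. OPENING is the opening, from -1 (shut) to 1 (fully open), so that 0 is half open, set as the call begins (- or left out, the last holds). The fingers move at their own pace and stop on an object; the grip force is fixed at half the most. Time passes only in rows, so rows that repeat a pose let the fingers close, or fill a call up. It gives the time, the measured TCP pose, the force, the opening and the grip force at its end, in the units of the state.
- bot.read_state(): the state, without advancing time (a new reading comes with each control period).
- cams.capture(name): name is "side" or "top"; returns (picture, depth): 400x640x3 uint8, blue, green, red; 400x640 float32, m along the optical axis (not along the pixel's ray), 0 where there is no reading.
- cams.calibration(name): a dict with "mtx" (3x3 intrinsics, pixels), "dist_coeffs" ([k1, k2, p1, p2, k3] as OpenCV has them; the pictures are not rectified), "R" (3x3) and "t" (3): a world point X has camera coordinates R X + t. Camera axes: x right, y down, z forward; pixel columns grow to the right and rows downward; lengths in m; the calibration is good to about 2 mm. A picture is of the moment at which its call begins. calibration takes no time and is no camera call.
- bot.hand_in(): hands the job in; it is judged then, once.
Trained networks look in the newest picture that a camera, given by its name, has taken for a name from the list of things; names that differ only in an ending like _2 or _b are one class to them, and where a whole thing is asked for, a point or a joint stands for the part that bears it (a point fixed in the world has none). Each returns a list of dicts, best first, with "conf" (0 to 1); they miss things now and then, are a little off and sometimes report something else, mostly with a low value. They report only what shows in the picture. A call takes as long as a camera call. They do not tell look-alikes from the thing itself.
- models.spot_in(query, camera): "position" ([column, row] in pixels, amid what is visible of it).
- models.tip_of(query, camera): "position" ([column, row] in pixels: a listed point, or the origin of a listed thing).
The state is a dict: "time_s": time; "joint_positions": joint angles; "qvel": joint speeds; "tau": joint torques, N m; "position": TCP position; "tcp_rot": TCP orientation; "force": force on the tool from outside, world axes, zero at the start; "moment": the same for the moment, N m; "opening": opening from 0.0 (shut) to 1.0 (fully open); "grasp_force": force on a finger pad.
Only numpy, scipy, OpenCV 4.12 (cv2) and the standard library are available. Lean on these libraries where they do the work, as an engineer would, in place of code of your own. Each camera call takes 0.05 s, during which the arm holds its last target. There are 200 camera calls.

## Working session

There is one attempt and no reset: what is moved stays moved. The work goes in short steps, Python scripts to look and compute and a shell command to move; the robot and the scene stay as the last step left them, time stands still between calls to the robot, and variables do not carry over. Pictures are saved under pics/ and viewed, at most 10 in all, crops included, and the job is handed in when it is done.

```bash
mkdir -p pics
cat > h.py <<'E'
import numpy as np, cv2
from rig import bot, cams, models
def ray(name,px):
    c=cams.calibration(name);K=np.array(c['mtx']);R=np.array(c['R']);t=np.array(c['t'])
    p=cv2.undistortPoints(np.array([[px]],float),K,np.array(c['dist_coeffs']))[0,0]
    return -R.T@t, R.T@np.array([p[0],p[1],1.])
def at_z(name,px,z):
    o,d=ray(name,px); return o+d*(z-o[2])/d[2]
def at_d(name,px,depth):
    o,d=ray(name,px); return o+d*depth
def cloud(name,depth):
    c=cams.calibration(name);K=np.array(c['mtx']);R=np.array(c['R']);t=np.array(c['t'])
    v,u=np.mgrid[0:400,0:640]
    p=cv2.undistortPoints(np.stack([u,v],-1).reshape(-1,1,2).astype(float),K,np.array(c['dist_coeffs'])).reshape(400,640,2)
    P=np.dstack([p,np.ones((400,640))])*depth[...,None]
    return (P-t)@R
E
python3 - <<'E'
from h import *
for n in('top','side'):
    p,d=cams.capture(n); cv2.imwrite(f'pics/{n}0.png',p); np.savez(f'{n}0.npz',p=p,d=d)
    C=cloud(n,d)
    print(n,ray(n,(320,200)))
    for q in('cover','cover_end','lamp_house','lamp_pivot','tray','eyepiece','carton','screwdriver','microscope'):
        for r in models.tip_of(q,n)[:3]:
            u,v=r['position'];ui,vi=int(np.clip(u,0,639)),int(np.clip(v,0,399))
            print(q,round(r['conf'],2),np.round((u,v)),d[vi,ui],np.round(C[vi,ui],3))
E
```

```text
top (array([0.41673368, 0.14464545, 1.3489211 ]), array([ 0.10489971,  0.01113109, -0.99444208]))
cover 0.89 [307. 190.] 1.138548 [0.56  0.192 0.22 ]
cover_end 0.73 [304. 200.] 1.1359035 [0.535 0.197 0.22 ]
lamp_house 0.86 [306. 194.] 1.1260794 [0.551 0.194 0.231]
lamp_house 0.7 [235. 179.] 1.165188 [0.587 0.376 0.198]
lamp_pivot 0.8 [307. 182.] 1.1671777 [0.584 0.194 0.194]
lamp_pivot 0.77 [245. 176.] 1.1829689 [0.6   0.354 0.181]
tray 0.74 [469. 277.] 1.3239585 [ 0.347 -0.271  0.005]
tray 0.58 [448. 196.] 1.3557124 [ 0.582 -0.214 -0.   ]
eyepiece 0.48 [374. 144.] 1.3379425 [0.725 0.006 0.036]
carton 0.69 [365. 192.] 1.3061893 [0.579 0.035 0.052]
screwdriver 0.57 [370. 250.] 1.3141096 [0.416 0.016 0.025]
screwdriver 0.56 [180. 212.] 1.2246236 [0.505 0.533 0.13 ]
microscope 0.88 [181. 211.] 1.2268213 [0.508 0.531 0.128]
microscope 0.72 [365. 192.] 1.3036708 [0.579 0.032 0.054]
side (array([ 0.52401137, -0.56005236,  0.9121652 ]), array([ 0.0087729 ,  0.66686686, -0.74513166]))
cover 0.78 [332. 172.] 1.0235415 [0.565 0.177 0.199]
cover 0.64 [282. 267.] 1.0478531 [0.429 0.011 0.015]
cover_end 0.83 [318. 161.] 1.0238135 [0.528 0.199 0.218]
lamp_house 0.74 [330. 174.] 1.0243605 [0.56  0.172 0.193]
lamp_house 0.65 [331. 176.] 1.0235823 [0.56  0.169 0.192]
lamp_house 0.61 [337. 128.] 1.1575887 [0.586 0.367 0.19 ]
lamp_pivot 0.79 [336. 185.] 1.0456543 [0.576 0.165 0.159]
lamp_pivot 0.66 [344. 141.] 1.1661286 [0.606 0.343 0.157]
tray 0.95 [344. 352.] 0.90873444 [ 0.578 -0.212  0.004]
tray 0.78 [237. 384.] 0.86286765 [ 0.342 -0.275  0.006]
eyepiece 0.7 [397. 269.] 1.0317886 [ 0.727 -0.009  0.022]
carton 0.63 [343. 268.] 1.0395008 [0.588 0.003 0.021]
screwdriver 0.64 [280. 271.] 1.0573516 [0.423 0.01  0.002]
microscope 0.98 [314. 136.] 1.4303787 [0.521 0.567 0.002]
```

View pics/top0.png

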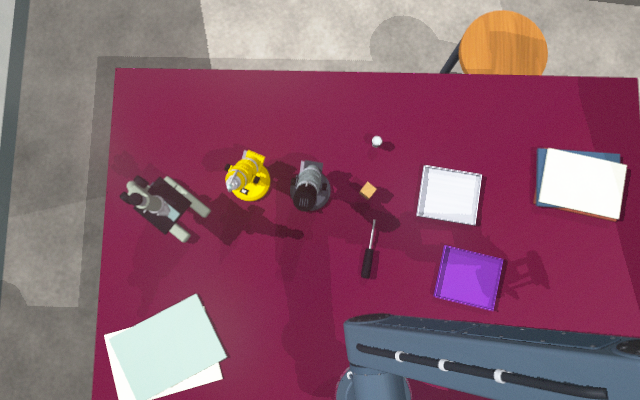

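View pics/side0.png

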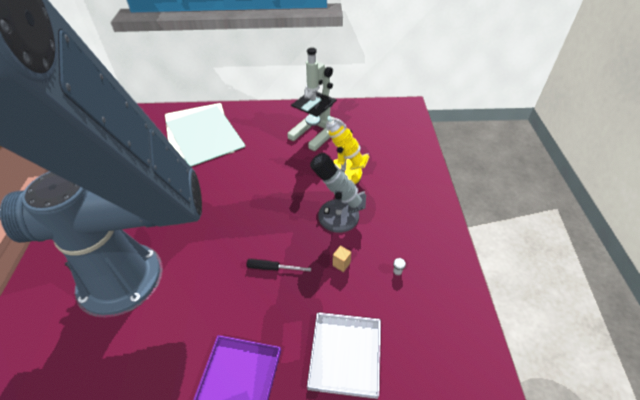

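The top picture shows the grey lamp with its black cover at about (307,190), the yellow look-alike at (245,180) and the aluminium tray at (449,196). The side picture shows the cover at (322,163) and the aluminium tray at (345,355). Next I fit the lamp axis.

```bash
cat > fit.py <<'E'
from h import *
from scipy.optimize import least_squares
def axis(az): a=np.radians(35); return np.array([np.sin(a)*np.cos(az),np.sin(a)*np.sin(az),np.cos(a)])
if __name__=='__main__':
    Z={n:np.load(f'{n}0.npz') for n in('top','side')}
    C={n:cloud(n,Z[n]['d']) for n in Z}
    def sel(P,x):
        z=axis(x[2]);q=P-np.array([x[0],x[1],.176]);s=q@z
        r=np.linalg.norm(q-s[...,None]*z,axis=-1);return s,r
    def run(names,x):
        for k in range(6):
            pts=[]
            for n in names:
                s,r=sel(C[n],x); m=(s>-.018)&(s<.046)&(abs(r-.027)<(.02 if k<2 else .008)); pts.append(C[n][m])
            P=np.vstack(pts)
            f=lambda x:sel(P,x)[1]-np.where(sel(P,x)[0]>0,.0273,.027)
            x=least_squares(f,x,loss='soft_l1',f_scale=.002).x
        print(names,np.round(x[:2],4),np.degrees(x[2])%360,len(P),'rms',np.std(f(x)))
        for n in names:
            s,r=sel(C[n],x); m=(s>.04)&(s<.06)&(r<.02); print(n,'end face s',np.median(s[m]),m.sum())
        return x
    x0=[.556,.193,np.pi]
    for N in(['top'],['side'],['top','side']): x=run(N,x0)
    z=axis(x[2]);print('axis',z,'end',np.array([x[0],x[1],.176])+.05*z)
    # triangulate cover_end
    o1,d1=ray('top',(304,200));o2,d2=ray('side',(318,161))
    t=np.linalg.lstsq(np.c_[d1,-d2],o2-o1,rcond=None)[0];print('tri',o1+d1*t[0],o2+d2*t[1])
    # tray
    for n in Z:
        P=C[n];m=(abs(P[...,0]-.58)<.12)&(abs(P[...,1]+.213)<.12)&(P[...,2]>.012)&(P[...,2]<.03)
        print(n,'tray',cv2.minAreaRect((P[m][:,:2]*1000).astype(np.float32)),m.sum())
    print({k:np.round(v,3) for k,v in bot.read_state().items()})
E
python3 fit.py
```

```text
['top'] [0.5578 0.1945] 171.57588136468664 261 rms 0.001137643693813625
top end face s 0.04896579547491531 178
['side'] [0.5592 0.196 ] 171.1143025097893 454 rms 0.001478049026961926
side end face s 0.051906255523943574 93
['top', 'side'] [0.5585 0.1955] 171.30571449674454 713 rms 0.0014866140842618551
top end face s 0.04932075399012743 176
side end face s 0.05155859061893352 92
axis [-0.56698545  0.08670309  0.81915204] end [0.5301653  0.19987264 0.2169576 ]
tri [0.53532321 0.19686817 0.21679116] [0.53044109 0.19642021 0.2162591 ]
top tray ((580.1736450195312, -216.3511962890625), (172.7365264892578, 150.83750915527344), 81.69933319091797) 277
side tray ((580.0030517578125, -215.65359497070312), (172.12838745117188, 150.4558868408203), 81.60578155517578) 539
{'time_s': np.float64(1.0), 'joint_positions': array([-81.328,  30.221,  82.087,  -0.   ,  67.691, -10.226]), 'qvel': array([-0.05 , -0.03 , -0.035, -0.   , -0.093, -0.028]), 'tau': array([ 2.0000e-03, -4.4002e+01, -1.7699e+01,  6.4000e-02,  5.0000e-02,
       -0.0000e+00]), 'position': array([ 0.202, -0.591,  0.248]), 'tcp_rot': array([[ 0.946,  0.324, -0.   ],
       [ 0.324, -0.946, -0.   ],
       [-0.   ,  0.   , -1.   ]]), 'force': array([-0.084,  0.168,  0.41 ]), 'moment': array([ 0.022, -0.005,  0.008]), 'grasp_force': np.float64(0.0), 'opening': np.float64(0.996)}
```

```bash
python3 -m handwheel '[[0.02,0.022,0.02,0,0,0],[0.05,0.055,0.045,0,0,0],[0.08,0.085,0.07,0,0,0],[0.11,0.12,0.095,0,0,0],[0.14,0.15,0.115,0,0,0],[0.17,0.18,0.135,0,0,0],[0.19,0.205,0.15,0,0,0],[0.2,0.21,0.15,0,0,0]]' 1
python3 -m handwheel '[[0.01,0.03,0,-0.006,-0.038,0],[0.015,0.065,0,-0.012,-0.076,0],[0.02,0.105,0,-0.018,-0.114,0],[0.03,0.145,0,-0.024,-0.152,0],[0.04,0.185,0,-0.03,-0.19,0],[0.045,0.225,0,-0.036,-0.228,0],[0.05,0.265,0,-0.042,-0.266,0],[0.05,0.29,0,-0.046,-0.302,0]]' 1
cat > st.py <<'E'
from h import *
from fit import axis
from scipy.spatial.transform import Rotation as Ro
s=bot.read_state();S=np.array([.5585,.1955,.176]);a=axis(np.radians(171.3))
p=np.array(s['position']);R=np.array(s['tcp_rot']);q=p-S
print('t',s['time_s'],'p',p.round(4),'j',np.round(s['joint_positions'],1))
print('s',round(q@a,4),'off',(q-(q@a)*a).round(4),'fix to axis rotvec',np.cross(R[:,2],-a).round(4),'y',R[:,1].round(3))
F=np.array(s['force']);print('F',F.round(2),'Fa',round(F@a,2),'M.a',round(np.array(s['moment'])@a,3),'g',s['grasp_force'],'op',s['opening'])
E
python3 st.py
```

```text
time_s: 1.67
position: [0.4032, -0.3798, 0.3995]
tcp_rot: [[0.946, 0.323, 0.001], [0.323, -0.946, -0.002], [0.0, 0.002, -1.0]]
force: [0.8, -0.7, -0.3]
opening: 0.998
grasp_force: 0.0
time_s: 2.33
position: [0.4516, -0.0879, 0.3978]
tcp_rot: [[0.785, 0.242, 0.57], [0.349, -0.933, -0.085], [0.512, 0.266, -0.817]]
force: [1.2, 0.3, -0.4]
opening: 0.998
grasp_force: 0.0
t 2.3333 p [ 0.4516 -0.0879  0.3978] j [-34.2  -5.7 114.2  22.3  41.3  23.9]
s 0.2177 off [ 0.0165 -0.3023  0.0434] fix to axis rotvec [-0.0014  0.0041 -0.0014] y [ 0.242 -0.933  0.266]
F [ 1.21  0.32 -0.4 ] Fa -0.99 M.a 0.056 g 0.0 op 0.9980316857301987
```

```bash
python3 -m handwheel '[[0.003,0.03,-0.01,0,0,0],[0.006,0.07,-0.02,0,0,0],[0.01,0.11,-0.035,0,0,0],[0.015,0.15,-0.05,0,0,0],[0.02,0.19,-0.065,0,0,0],[0.025,0.23,-0.085,0,0,0],[0.027,0.268,-0.1,0,0,0],[0.027,0.298,-0.107,0,0,0]]' 1
python3 st.py
python3 - <<'E'
from h import *
p,d=cams.capture('side');cv2.imwrite('pics/s1.png',cv2.resize(p[60:260,200:460],None,fx=3,fy=3))
E
```

```text
time_s: 3.0
position: [0.4765, 0.1516, 0.3097]
tcp_rot: [[0.788, 0.241, 0.566], [0.348, -0.934, -0.087], [0.508, 0.265, -0.82]]
force: [0.2, 0.1, -0.2]
opening: 1.002
grasp_force: 0.0
t 3.0 p [0.4765 0.1516 0.3097] j [ 11.2   8.6 116.  -27.8  24.7 104.5]
s 0.1522 off [ 0.0042 -0.0572  0.009 ] fix to axis rotvec [ 0.0001 -0.0009  0.0002] y [ 0.241 -0.934  0.265]
F [ 0.23  0.08 -0.16] Fa -0.25 M.a 0.055 g 0.0 op 1.0020242013622627
```

View pics/s1.png

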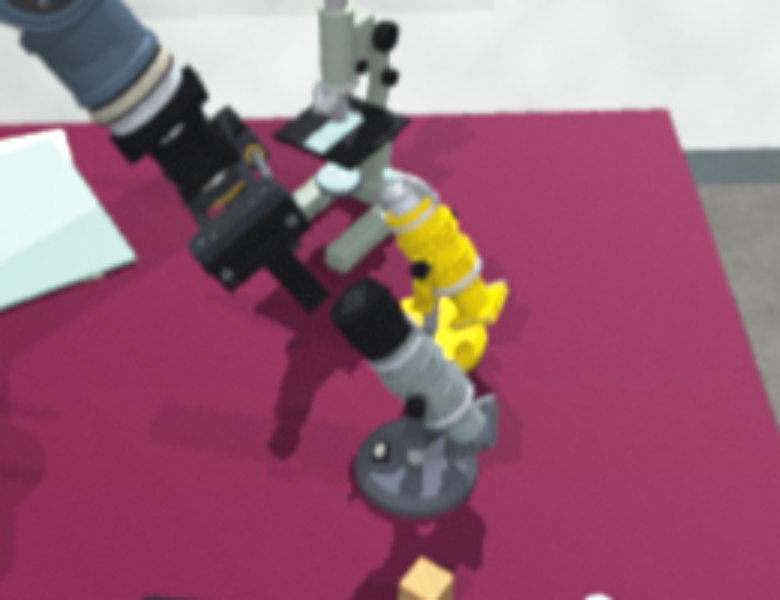

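The crop shows the open gripper above and beside the black cover at (370,320), in line with the tilt. The grey lamp is the one ahead of it.

```bash
python3 -m handwheel '[[0.001,0.01,-0.004,0,0,0],[0.001,0.025,-0.008,0,0,0],[0.002,0.035,-0.012,0,0,0],[0.002,0.045,-0.015,0,0,0],[0.003,0.056,-0.019,0,0,0],[0.003,0.056,-0.019,0,0,0],[0.003,0.056,-0.019,0,0,0],[0.003,0.056,-0.019,0,0,0]]' 1
python3 st.py
python3 - <<'E'
from h import *
for n in ('top','side'):
    p,d=cams.capture(n)
    cv2.imwrite(f'pics/{n}2.png',cv2.resize(p[140:240,240:380] if n=='top' else p[110:210,260:400],None,fx=5,fy=5))
E
```

```text
time_s: 3.72
position: [0.4795, 0.2057, 0.2911]
tcp_rot: [[0.789, 0.241, 0.565], [0.347, -0.934, -0.087], [0.507, 0.265, -0.82]]
force: [-0.6, -0.5, 0.5]
opening: 1.001
grasp_force: 0.0
t 3.7167 p [0.4795 0.2057 0.2911] j [ 19.3  13.1 113.6 -37.2  26.5 120.2]
s 0.14 off [ 0.0003 -0.002   0.0004] fix to axis rotvec [ 0.0005 -0.0018  0.0005] y [ 0.241 -0.934  0.265]
F [-0.58 -0.49  0.55] Fa 0.73 M.a -0.036 g 0.0 op 1.0008685265028383
```

View pics/side2.png

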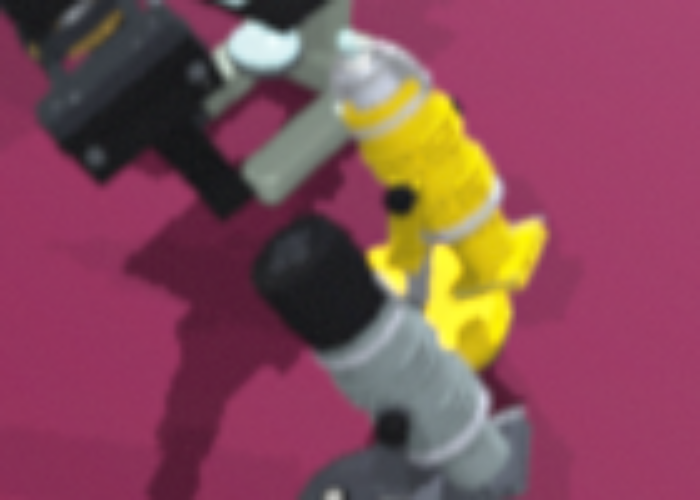

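The fingers now straddle the lamp axis above the cover at (320,280), so I descend along the axis.

```bash
python3 -m handwheel '[[0.007,0.001,-0.01,0,0,0],[0.014,0,-0.02,0,0,0],[0.022,-0.001,-0.032,0,0,0],[0.031,-0.003,-0.044,0,0,0],[0.04,-0.004,-0.057,0,0,0],[0.049,-0.006,-0.07,0,0,0],[0.055,-0.007,-0.079,0,0,0],[0.057,-0.007,-0.082,0,0,0]]' 1
python3 -m handwheel '[[0,0,0,0,0,0],[0,0,0,0,0,0],[0,0,0,0,0,0],[0,0,0,0,0,0],[0,0,0,0,0,0],[0,0,0,0,0,0],[0,0,0,0,0,0],[0,0,0,0,0,0]]' -0.1; python3 st.py
```

```text
time_s: 4.48
position: [0.5371, 0.198, 0.2078]
tcp_rot: [[0.79, 0.24, 0.564], [0.347, -0.934, -0.089], [0.506, 0.266, -0.821]]
force: [-0.2, -0.2, 0.4]
opening: 1.001
grasp_force: 0.0
time_s: 5.15
position: [0.5365, 0.1993, 0.2095]
tcp_rot: [[0.788, 0.241, 0.566], [0.348, -0.934, -0.087], [0.508, 0.265, -0.82]]
force: [-3.1, 0.4, 4.0]
opening: 0.613
grasp_force: 30.0
t 5.15 p [0.5365 0.1993 0.2095] j [ 16.   25.  113.2 -56.4  16.7 138.3]
s 0.0402 off [0.0008 0.0003 0.0005] fix to axis rotvec [-0.     -0.0008  0.0001] y [ 0.241 -0.934  0.265]
F [-3.06  0.36  3.98] Fa 5.03 M.a -0.045 g 30.000258620129898 op 0.6127668268385826
```

```bash
python3 -m handwheel '[[-0.0005,0,0.0008,0,0,0],[-0.001,0.0001,0.0015,0,0,0],[-0.0017,0.0003,0.0025,0,0,0],[-0.0022,0.0004,0.0032,0,0,0],[-0.0028,0.0004,0.0041,0,0,0],[-0.0031,0.0005,0.0045,0,0,0],[-0.0031,0.0005,0.0045,0,0,0],[-0.0031,0.0005,0.0045,0,0,0]]'; python3 st.py
```

```text
time_s: 5.82
position: [0.5334, 0.1996, 0.2135]
tcp_rot: [[0.789, 0.241, 0.566], [0.348, -0.934, -0.087], [0.507, 0.265, -0.82]]
force: [-0.2, 1.5, -1.1]
opening: 0.618
grasp_force: 30.0
t 5.8167 p [0.5334 0.1996 0.2135] j [ 16.1  24.4 113.3 -54.9  17.1 136.9]
s 0.0453 off [0.0006 0.0002 0.0004] fix to axis rotvec [ 0.0002 -0.0017  0.0003] y [ 0.241 -0.934  0.265]
F [-0.22  1.47 -1.1 ] Fa -0.65 M.a 0.036 g 29.99705914307924 op 0.6178573699851279
```

```bash
python3 -m handwheel '[[0,0,0,-0.033,0.005,0.0475],[0,0,0,-0.066,0.01,0.095],[0,0,0,-0.099,0.0151,0.143],[0,0,0,-0.099,0.0151,0.143],[-0.0006,0.0001,0.0008,-0.099,0.0151,0.143],[-0.0012,0.0002,0.0017,-0.099,0.0151,0.143],[-0.0017,0.0003,0.0025,-0.099,0.0151,0.143],[-0.0017,0.0003,0.0025,-0.099,0.0151,0.143]]'; python3 st.py
```

```text
time_s: 6.48
position: [0.5322, 0.1998, 0.2152]
tcp_rot: [[0.66, 0.495, 0.565], [0.644, -0.76, -0.088], [0.386, 0.422, -0.82]]
force: [5.4, -1.2, -9.1]
opening: 0.613
grasp_force: 30.0
t 6.4833 p [0.5322 0.1998 0.2152] j [ 16.2  24.1 113.3 -54.3  17.4 116.4]
s 0.0474 off [0.0005 0.0002 0.0004] fix to axis rotvec [ 0.0008 -0.0024  0.0008] y [ 0.495 -0.76   0.422]
F [ 5.41 -1.23 -9.12] Fa -10.64 M.a -0.061 g 29.998452973195526 op 0.6130774865907034
```

```bash
python3 -m handwheel '[[0.0017,-0.0003,-0.0025,0,0,0],[0.0017,-0.0003,-0.0025,-0.03,0.0045,0.043],[0.0017,-0.0003,-0.0025,-0.0594,0.0091,0.0858],[0.0017,-0.0003,-0.0025,-0.0594,0.0091,0.0858],[0.0012,-0.0002,-0.0017,-0.0594,0.0091,0.0858],[0.0006,-0.0001,-0.0008,-0.0594,0.0091,0.0858],[0,0,0,-0.0594,0.0091,0.0858],[0,0,0,-0.0594,0.0091,0.0858]]'; python3 st.py
```

```text
time_s: 7.15
position: [0.5323, 0.1998, 0.2153]
tcp_rot: [[0.543, 0.621, 0.565], [0.788, -0.609, -0.088], [0.29, 0.493, -0.82]]
force: [5.8, -0.8, -9.8]
opening: 0.614
grasp_force: 30.0
t 7.15 p [0.5323 0.1998 0.2153] j [ 16.2  24.1 113.3 -54.4  17.4 104.5]
s 0.0474 off [0.0006 0.0002 0.0004] fix to axis rotvec [ 0.001  -0.002   0.0009] y [ 0.621 -0.609  0.493]
F [ 5.8  -0.79 -9.84] Fa -11.42 M.a -0.019 g 29.998447301277338 op 0.613837763437623
```

```bash
python3 -m handwheel '[[0.0017,-0.0003,-0.0025,0,0,0],[0.0017,-0.0003,-0.0025,-0.03,0.0045,0.043],[0.0017,-0.0003,-0.0025,-0.0594,0.0091,0.0858],[0.0017,-0.0003,-0.0025,-0.0594,0.0091,0.0858],[0.0012,-0.0002,-0.0017,-0.0594,0.0091,0.0858],[0.0006,-0.0001,-0.0008,-0.0594,0.0091,0.0858],[0,0,0,-0.0594,0.0091,0.0858],[0,0,0,-0.0594,0.0091,0.0858]]'; python3 st.py
```

```text
time_s: 7.82
position: [0.5323, 0.1998, 0.2153]
tcp_rot: [[0.402, 0.72, 0.566], [0.898, -0.432, -0.088], [0.181, 0.543, -0.82]]
force: [7.3, -1.4, -9.5]
opening: 0.615
grasp_force: 30.0
t 7.8167 p [0.5323 0.1998 0.2153] j [ 16.3  24.1 113.3 -54.4  17.4  92.6]
s 0.0474 off [0.0007 0.0002 0.0005] fix to axis rotvec [ 0.0012 -0.0017  0.001 ] y [ 0.72  -0.432  0.543]
F [ 7.29 -1.35 -9.53] Fa -12.06 M.a -0.052 g 29.99823137985004 op 0.6152828630074776
```

```bash
python3 -m handwheel '[[0.0017,-0.0003,-0.0025,0,0,0],[0.0017,-0.0003,-0.0025,-0.03,0.0045,0.043],[0.0017,-0.0003,-0.0025,-0.0594,0.0091,0.0858],[0.0017,-0.0003,-0.0025,-0.0594,0.0091,0.0858],[0.0012,-0.0002,-0.0017,-0.0594,0.0091,0.0858],[0.0006,-0.0001,-0.0008,-0.0594,0.0091,0.0858],[0,0,0,-0.0594,0.0091,0.0858],[0,0,0,-0.0594,0.0091,0.0858]]'; python3 st.py
```

```text
time_s: 8.48
position: [0.5323, 0.1999, 0.2154]
tcp_rot: [[0.243, 0.788, 0.566], [0.968, -0.236, -0.088], [0.064, 0.569, -0.82]]
force: [6.4, -0.1, -9.5]
opening: 0.616
grasp_force: 30.0
t 8.4833 p [0.5323 0.1999 0.2154] j [ 16.3  24.1 113.3 -54.5  17.4  80.7]
s 0.0475 off [0.0007 0.0003 0.0005] fix to axis rotvec [ 0.0013 -0.0011  0.001 ] y [ 0.788 -0.236  0.569]
F [ 6.4  -0.14 -9.45] Fa -11.39 M.a 0.008 g 29.999917140194157 op 0.6163445139972903
```

56° and still held; going on.

```bash
python3 -m handwheel '[[0.0017,-0.0003,-0.0025,0,0,0],[0.0017,-0.0003,-0.0025,-0.03,0.0045,0.043],[0.0017,-0.0003,-0.0025,-0.0594,0.0091,0.0858],[0.0017,-0.0003,-0.0025,-0.0594,0.0091,0.0858],[0.0012,-0.0002,-0.0017,-0.0594,0.0091,0.0858],[0.0006,-0.0001,-0.0008,-0.0594,0.0091,0.0858],[0,0,0,-0.0594,0.0091,0.0858],[0,0,0,-0.0594,0.0091,0.0858]]'; python3 st.py
```

```text
time_s: 9.15
position: [0.5316, 0.2, 0.2161]
tcp_rot: [[0.074, 0.821, 0.567], [0.996, -0.028, -0.088], [-0.057, 0.571, -0.819]]
force: [-0.3, -0.3, -1.7]
opening: 0.615
grasp_force: 30.0
t 9.15 p [0.5316 0.2    0.2161] j [ 16.3  24.  113.3 -54.6  17.4  68.8]
s 0.0485 off [0.0006 0.0003 0.0004] fix to axis rotvec [ 0.0013 -0.0003  0.001 ] y [ 0.821 -0.028  0.571]
F [-0.25 -0.32 -1.68] Fa -1.26 M.a -0.005 g 30.000588835355302 op 0.6154607303810444
```

It let go at 68°. I turn it 4° further in, towards the middle of the spot, then draw slowly.

```bash
python3 -m handwheel '[[0,0,0,-0.01,0.0015,0.0143],[0,0,0,-0.0198,0.003,0.0286],[-0.0006,0.0001,0.0008,-0.0198,0.003,0.0286],[-0.0017,0.0003,0.0025,-0.0198,0.003,0.0286],[-0.0028,0.0004,0.0041,-0.0198,0.003,0.0286],[-0.004,0.0006,0.0057,-0.0198,0.003,0.0286],[-0.0051,0.0008,0.0074,-0.0198,0.003,0.0286],[-0.0057,0.0009,0.0082,-0.0198,0.003,0.0286]]'; python3 st.py
```

```text
time_s: 9.82
position: [0.526, 0.2009, 0.2246]
tcp_rot: [[0.015, 0.823, 0.567], [0.995, 0.042, -0.088], [-0.097, 0.566, -0.819]]
force: [-0.4, 0.1, -0.8]
opening: 0.614
grasp_force: 30.0
t 9.8167 p [0.526  0.2009 0.2246] j [ 16.7  22.8 113.5 -52.3  18.2  62.5]
s 0.0587 off [0.0007 0.0003 0.0005] fix to axis rotvec [0.0013 0.0003 0.0009] y [0.823 0.042 0.566]
F [-0.42  0.1  -0.81] Fa -0.41 M.a -0.031 g 30.001053753767337 op 0.6136674565005427
```

```bash
python3 -m handwheel '[[-0.0028,0.0004,0.0041,0,0,0],[-0.0068,0.001,0.0098,0,0,0],[-0.0119,0.0018,0.0172,0,0,0],[-0.017,0.0026,0.0246,0,0,0],[-0.0227,0.0035,0.0328,0,0,0],[-0.0284,0.0043,0.041,0,0,0],[-0.034,0.0052,0.0491,0,0,0],[-0.0397,0.0061,0.0573,0,0,0]]'; python3 -m handwheel '[[-0.0057,0.0009,0.0082,0,0,0],[-0.0113,0.0017,0.0164,0,0,0],[-0.017,0.0026,0.0246,0,0,0],[-0.0227,0.0035,0.0328,0,0,0],[-0.03,0.0035,0.043,0,0,0],[-0.037,0.0035,0.055,0,0,0],[-0.04,0.0035,0.065,0,0,0],[-0.04,0.0035,0.07,0,0,0]]';python3 st.py
python3 - <<'E'
from h import *
p,d=cams.capture('side')
cv2.imwrite('pics/side3.png',cv2.resize(p[60:210,220:420],None,fx=4,fy=4))
E
```

```text
time_s: 10.48
position: [0.4857, 0.2069, 0.282]
tcp_rot: [[0.015, 0.824, 0.567], [0.995, 0.042, -0.088], [-0.097, 0.565, -0.819]]
force: [0.7, 0.1, -0.5]
opening: 0.613
grasp_force: 30.0
time_s: 11.15
position: [0.4458, 0.2107, 0.3531]
tcp_rot: [[0.015, 0.823, 0.568], [0.995, 0.043, -0.087], [-0.096, 0.567, -0.818]]
force: [0.0, -0.1, -0.2]
opening: 0.617
grasp_force: 30.0
t 11.15 p [0.4458 0.2107 0.3531] j [ 22.    5.3 111.3 -29.9  36.1  41.2]
s 0.2103 off [ 0.0065 -0.003   0.0048] fix to axis rotvec [0.0006 0.0017 0.0002] y [0.823 0.043 0.567]
F [ 0.01 -0.14 -0.24] Fa -0.22 M.a 0.025 g 30.001322897933278 op 0.6174533867424966
```

View pics/side3.png

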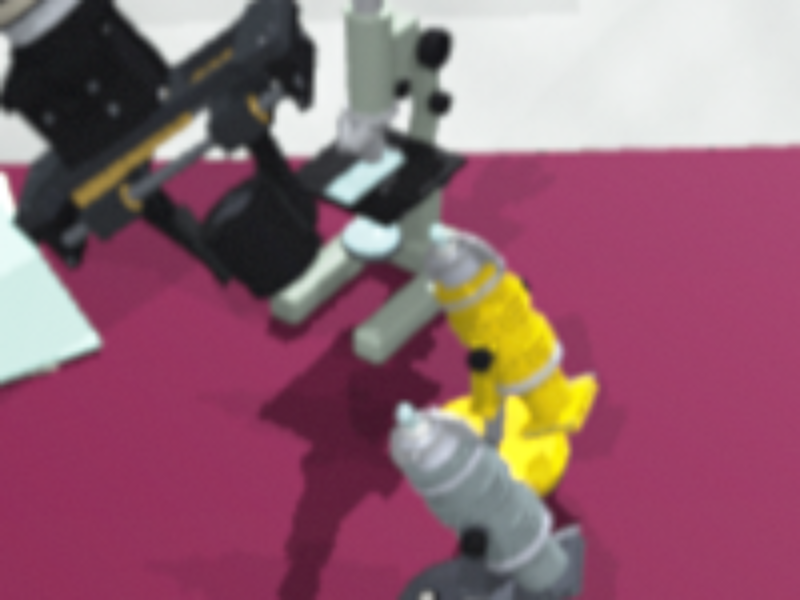

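The picture shows the cover off in the fingers at (260,240), and the bare bulb intact at (405,415). Now I move over to the tray, straightening the tool on the way.

```bash
python3 -m handwheel '[[0,-0.02,0.005,0,0,0],[0,-0.05,0.01,0.004,0.03,0],[0,-0.085,0.015,0.011,0.075,0],[0,-0.12,0.02,0.018,0.12,0],[0.005,-0.155,0.02,0.026,0.17,0],[0.01,-0.19,0.02,0.033,0.22,0],[0.015,-0.225,0.02,0.04,0.265,0],[0.02,-0.26,0.02,0.046,0.302,0]]'; python3 -m handwheel '[[0.01,-0.02,0,0,0,0],[0.025,-0.05,-0.01,0,0,0],[0.04,-0.08,-0.02,0,0,0],[0.055,-0.11,-0.035,0,0,0],[0.07,-0.13,-0.05,0,0,0],[0.085,-0.145,-0.065,0,0,0],[0.095,-0.155,-0.075,0,0,0],[0.1,-0.16,-0.08,0,0,0]]'; python3 st.py
```

```text
time_s: 11.87
position: [0.4673, -0.0528, 0.3721]
tcp_rot: [[-0.014, 1.0, -0.002], [1.0, 0.014, -0.002], [-0.002, -0.002, -1.0]]
force: [1.0, 0.4, -0.4]
opening: 0.617
grasp_force: 30.0
time_s: 12.53
position: [0.5668, -0.2113, 0.2887]
tcp_rot: [[-0.014, 1.0, -0.003], [1.0, 0.014, -0.001], [-0.001, -0.003, -1.0]]
force: [-1.5, -0.8, -0.9]
opening: 0.618
grasp_force: 30.0
t 12.5333 p [ 0.5668 -0.2113  0.2887] j [-31.   26.2  82.2  -0.1  71.6 -31.7]
s 0.0523 off [ 0.038  -0.4113  0.0699] fix to axis rotvec [-0.0859 -0.5694  0.0008] y [ 1.     0.014 -0.003]
F [-1.47 -0.76 -0.87] Fa 0.05 M.a -0.016 g 30.00098026221167 op 0.6180867898133205
```

```bash
python3 -m handwheel '[[0.005,-0.002,-0.02,0,0,-0.02],[0.01,-0.004,-0.05,0,0,-0.05],[0.013,-0.005,-0.085,0,0,-0.08],[0.013,-0.005,-0.12,0,0,-0.08],[0.013,-0.005,-0.155,0,0,-0.08],[0.013,-0.005,-0.185,0,0,-0.08],[0.013,-0.005,-0.205,0,0,-0.08],[0.013,-0.005,-0.215,0,0,-0.08]]'; python3 -m handwheel '[[0,0,-0.001,0,0,0],[0,0,-0.002,0,0,0],[0,0,-0.003,0,0,0],[0,0,-0.004,0,0,0],[0,0,-0.005,0,0,0],[0,0,-0.005,0,0,0],[0,0,-0.005,0,0,0],[0,0,-0.005,0,0,0]]'; python3 st.py
python3 - <<'E'
from h import *
p,d=cams.capture('side')
cv2.imwrite('pics/side4.png',cv2.resize(p[250:400,240:440],None,fx=4,fy=4))
E
```

```text
time_s: 13.2
position: [0.5776, -0.2133, 0.0733]
tcp_rot: [[0.143, 0.99, -0.006], [0.99, -0.143, 0.001], [0.0, -0.006, -1.0]]
force: [-0.6, 1.1, -0.8]
opening: 0.617
grasp_force: 30.0
time_s: 13.87
position: [0.5795, -0.2147, 0.0719]
tcp_rot: [[0.144, 0.99, 0.0], [0.99, -0.144, -0.002], [-0.002, 0.0, -1.0]]
force: [0.1, 0.4, -1.3]
opening: 0.613
grasp_force: 30.0
t 13.8667 p [ 0.5795 -0.2147  0.0719] j [-30.6  43.   90.3  -0.2  46.6 -22.2]
s -0.1328 off [-0.0542 -0.3987  0.0047] fix to axis rotvec [-0.0848 -0.567   0.0014] y [ 0.99  -0.144  0.   ]
F [ 0.07  0.41 -1.34] Fa -1.1 M.a 0.002 g 30.000923493316805 op 0.6128344088015598
```

View pics/side4.png

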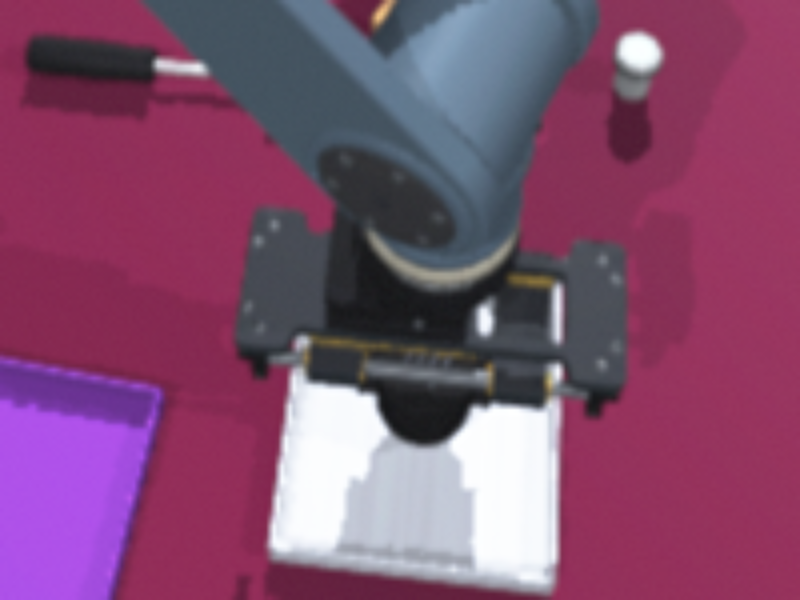

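The cover hangs upright over the middle of the aluminium tray, at (425,420). I lower it to feel for the floor.

```bash
python3 -m handwheel '[[0,0,-0.004,0,0,0],[0,0,-0.009,0,0,0],[0,0,-0.014,0,0,0],[0,0,-0.018,0,0,0],[0,0,-0.021,0,0,0],[0,0,-0.024,0,0,0],[0,0,-0.025,0,0,0],[0,0,-0.025,0,0,0]]';python3 -m handwheel '[[0,0,-0.0003,0,0,0],[0,0,-0.0006,0,0,0],[0,0,-0.001,0,0,0],[0,0,-0.0013,0,0,0],[0,0,-0.0016,0,0,0],[0,0,-0.002,0,0,0],[0,0,-0.002,0,0,0],[0,0,-0.002,0,0,0]]'
```

```text
time_s: 14.58
position: [0.5792, -0.2145, 0.046]
tcp_rot: [[0.144, 0.99, -0.001], [0.99, -0.144, -0.002], [-0.002, -0.001, -1.0]]
force: [0.1, 0.8, -1.2]
opening: 0.613
grasp_force: 30.0
time_s: 15.25
position: [0.5794, -0.2146, 0.0445]
tcp_rot: [[0.144, 0.99, -0.001], [0.99, -0.144, -0.002], [-0.002, -0.0, -1.0]]
force: [0.1, 0.2, -0.4]
opening: 0.614
grasp_force: 30.0
```

```bash
python3 -m handwheel '[[0,0,-0.0003,0,0,0],[0,0,-0.0006,0,0,0],[0,0,-0.001,0,0,0],[0,0,-0.0013,0,0,0],[0,0,-0.0016,0,0,0],[0,0,-0.002,0,0,0],[0,0,-0.002,0,0,0],[0,0,-0.002,0,0,0]]'
```

```text
time_s: 15.92
position: [0.5793, -0.2146, 0.043]
tcp_rot: [[0.144, 0.99, -0.001], [0.99, -0.144, -0.002], [-0.002, -0.0, -1.0]]
force: [-1.5, 0.8, 5.4]
opening: 0.614
grasp_force: 30.0
```

Contact came at exactly the expected height. I let go, then rise.

```bash
python3 -m handwheel '[[0,0,0,0,0,0],[0,0,0,0,0,0],[0,0,0,0,0,0],[0,0,0,0,0,0],[0,0,0,0,0,0],[0,0,0,0,0,0],[0,0,0,0,0,0],[0,0,0,0,0,0]]' 0.7; python3 -m handwheel '[[0,0,0.005,0,0,0],[0,0,0.012,0,0,0],[0,0,0.025,0,0,0],[0,0,0.045,0,0,0],[0,0,0.07,0,0,0],[0,0,0.1,0,0,0],[0,0,0.13,0,0,0],[0,0,0.15,0,0,0]]';  python3 -m handwheel '[[-0.02,0,0.02,0,0,0],[-0.04,0,0.04,0,0,0],[-0.06,0,0.06,0,0,0],[-0.08,0,0.08,0,0,0],[-0.1,0,0.1,0,0,0],[-0.12,0,0.11,0,0,0],[-0.13,0,0.12,0,0,0],[-0.13,0,0.12,0,0,0]]'
python3 - <<'E'
from h import *
p,d=cams.capture('side')
cv2.imwrite('pics/side5.png',cv2.resize(p[230:400,240:440],None,fx=3.5,fy=3.5))
C=cloud('side',d);m=(abs(C[...,0]-.58)<.06)&(abs(C[...,1]+.215)<.06)&(C[...,2]>.045)&(C[...,2]<.07)
print(np.median(C[m],0),m.sum())
E
```

```text
time_s: 16.58
position: [0.5794, -0.2146, 0.0424]
tcp_rot: [[0.144, 0.99, -0.001], [0.99, -0.144, -0.002], [-0.002, -0.0, -1.0]]
force: [0.3, -0.7, -0.4]
opening: 0.845
grasp_force: 0.0
time_s: 17.25
position: [0.5804, -0.2151, 0.197]
tcp_rot: [[0.144, 0.99, 0.004], [0.99, -0.144, -0.005], [-0.004, 0.005, -1.0]]
force: [0.3, 0.1, 0.1]
opening: 0.854
grasp_force: 0.0
time_s: 17.92
position: [0.4484, -0.2147, 0.3155]
tcp_rot: [[0.145, 0.989, 0.003], [0.989, -0.145, -0.005], [-0.004, 0.003, -1.0]]
force: [0.8, 0.6, -0.1]
opening: 0.847
grasp_force: 0.0
[ 0.57909483 -0.21818182  0.05349876] 516
```

View pics/side5.png

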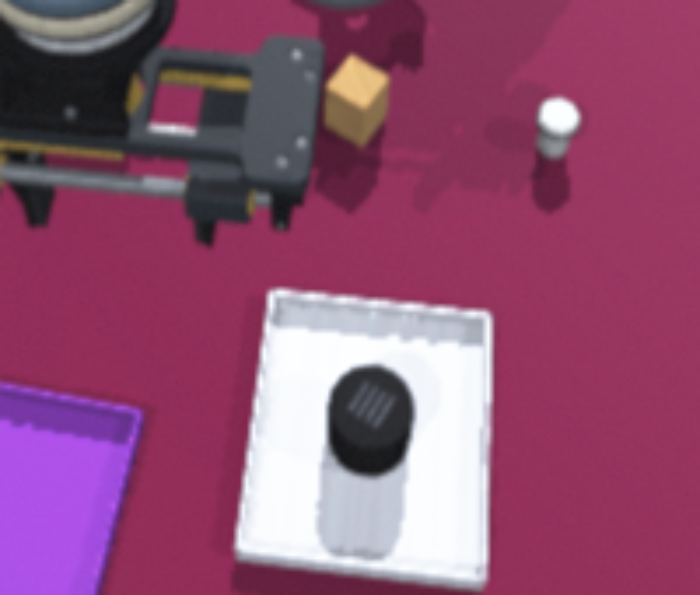

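The cover stands upright in the middle of the aluminium tray, at (370,420). Its top is at 53 mm, as it should be, and the gripper is clear.

```bash
python3 -c "
from rig import bot
print(bot.hand_in())"
```

```text
the job is handed in; nothing more can be done
None
```

The cover let go after about 68° of turning with pulls of about 12 N, was drawn off without knocking the bulb, now stands on its mouth in the middle of the aluminium tray, and the job is handed in; no verdict came back.

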